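# Open the dark roll-top stone case

## Task

Two small roll-top stone cases stand on the workbench, one with a dark brown slatted shutter and one with a pale wooden one. Raise the dark shutter by its pull, up and back along its curved tracks, until it is fully open and stays there, and let go. Leave the pale shutter shut.

Things in the scene. Friction and masses are not known exactly. Their poses are not given: they have to be found in the camera images.
- dark_case: Case with the dark brown shutter, screwed to the bench: 170 mm wide (y), 220 deep (x), 150 high, half-round wooden cheeks of radius 110. Origin: centre of its underside; its x axis points to its back (the shutter's side is -x), z up. The shutter runs on circular tracks about a level axis along the case's y, 40 mm above the origin; the slats' outer face has radius 100 mm.
- dark_pull (a point): Centre of the pull's dark wooden grip block, at the middle of the shutter's bottom rail: 36 mm wide along the case's y (grasp across this, from above), 32 mm long radially, 18 thick, on a slim brass neck. 137 mm from the track axis, 37 mm outside the slats. In the case's frame: shut x = -135, z = 64 mm; fully open x = +12, z = 177 mm. It turns with the shutter.
- dark_shutter (a joint): Angle of the dark shutter in rad: 0 shut, grows as it is raised up and back, 1.48 at the stop (fully open). Seen from the track axis, the pull stands this angle + 0.175 above level forward. Raising takes 2 to 3 N at the pull. Let go below about 0.8 it runs back shut; around 0.95 friction holds it; beyond about 1.2 it rolls on to the stop by itself and stays.
- pale_shutter (a joint): Angle of the other case's pale wooden shutter in rad: 0 shut, 1.48 fully open. That case is of the same shape and size; it is to stay shut.

How it is judged:
At the end, for the whole second after the job is handed in: The dark shutter is open to within 0.18 rad (10 degrees) of its stop (1.3 rad or more), at rest, and the pale shutter is shut (less than 0.1 rad) (value of joint dark_shutter above 1.3 rad and velocity of joint dark_shutter between -0.05 and 0.05 rad/s and value of joint pale_shutter below 0.1 rad); the robot touches nothing.
It fails at once if the pale shutter is raised by more than 0.15 rad (about 20 mm at its pull) (value of joint pale_shutter above 0.15 rad).
It also fails if it takes over 35 s, if anything falls off the work surface, if the arm or the gripper's body presses on something with over 40 N, if the wrist force passes 120 N, or if a joint passes its speed limit or range.

## Robot

A 6-joint arm with a two-finger parallel gripper is mounted at the origin on a cart in front of the work surface, level with it; the furniture and walls round the work are solid. World frame = base frame: x ahead of the robot, y to its left, z up, the work surface at z = 0. Lengths are in m, angles in rad, forces in N, time in s.
With the tool pointing down it reaches from about 0.3 to 0.875 m from the base axis. Payload 6.4 kg.
Tool frame: the origin (TCP) lies midway between the tips of the shut fingers; the grasp point (between the pads) lies grip_depth behind it (grip_depth is the distance from the TCP to the grasp point, in m); z points along the fingers, x is the direction in which the jaws open and shut, and the axes are right-handed (so a half turn about z gives the same grasp; the last joint's range is limited). The gripper opens to 88 mm and grips with 3 to 60 N. Pads are 18 mm wide; open, the fingers measure 123 mm over their backs; the gripper's body (75 mm by 187 mm) begins 45 mm behind the grasp point.
Start: joints at [0.917, 0.181, 1.607, -0, 1.354, -0.206], TCP at [0.249, 0.518, 0.239] pointing down, gripper open.
Joint ranges: [-2.99, 2.99], [-0.89, 2.07], [0.3, 2.58], [-1.14, 4.28], [0, 2.63], [-3.12, 3.12]. Speed limits (rad/s): [2.57, 2.57, 3.01, 3.14, 3.14, 3.14].

## Interface

Orientations are given as a unit quaternion [x, y, z, w].
In Python, from workcell import state, grab_frame, close_job, grip_depth gives the robot as it stands.
- The arm moves only by the tool play_rows, never from a script. Its argument "moves" is a list that holds one entry, the list of rows, each a list of 7 numbers: the opening, from -1 (shut) to 1 (fully open), then the shift along the tool's x, y, z as a fraction of full scale, then the turn, a rotation vector about the tool's x, y, z as a fraction of full scale. In form: [[[fingers, dx, dy, dz, wx, wy, wz], ...]]. A call has 1 to 5 rows; each row is the pose to reach, as a shift and turn from the pose measured when the call began, along the tool's axes at that moment; what a row does not reach only later rows make up. Full scale, the value 1, is 0.15 m for a shift and 30 degrees for a turn. A row lasts 1/8 s, in which the tool goes at most 62.5 mm and 10.7 degrees, less where a joint would pass 70% of its speed; a pose out of reach is approached as far as the arm can. A call with a number of a shift or a turn outside -1 to 1 is refused whole. A call with a gripper value outside its range is refused whole. The fingers move at their own pace and stop on an object; the grip force is fixed at half the most. Time passes only in rows, so rows that repeat a pose let the fingers close. It gives the time, the measured TCP pose, the force and the opening at its end, in the units of the state.
- state(): the state, without advancing time (a new reading comes with each control period).
- grab_frame(name): name is "side" or "top"; returns a dict with "pixels" (420x560x3 uint8, blue, green, red), "fov_y" (degrees; the focal length in pixels is half the picture's height over the tangent of half this angle, whatever the lens; pixels are square), "cx", "cy" (the principal point, pixels), "k1" (the pictures are not rectified: a ray, as slopes to the right and down, at radius r is drawn at 1 + k1 r^2 times it, then the intrinsics apply), "R" (3x3) and "t" (3): a world point X has camera coordinates R X + t. Camera axes: x right, y down, z forward; pixel columns grow to the right and rows downward; lengths in m; the calibration is good to about 2 mm. A picture is of the moment at which its call begins. There is no depth.
- close_job(): hands the job in, once; it reports no verdict.
The state is a dict: "time": time; "q": joint angles; "joint_velocities": joint speeds; "tau": joint torques, N m; "tcp_pos": TCP position; "ee_rot": TCP orientation; "ft_force": force on the tool from outside, world axes, zero at the start; "torque": the same for the moment, N m; "grip_width": opening from 0.0 (shut) to 1.0 (fully open).
Only numpy, scipy, OpenCV 4.12 (cv2) and the standard library are available. Lean on these libraries where they do the work, as an engineer would, in place of code of your own. Each camera call takes 0.05 s, during which the arm holds its last target.

## Working session

There is one attempt and no reset: what is moved stays moved. The work goes in short steps, Python scripts to look and compute and a tool call to move; the robot and the scene stay as the last step left them, time stands still between calls to the robot, and variables do not carry over. Pictures are saved under pics/ and viewed, and the job is handed in when it is done.

Besides the shell and the picture viewer there is one more tool, called after "Emit:" as name([rows], argument=value, ...), one row to a line, values as JSON. play_rows: Moves the arm, as the interface text tells. Shift numbers are shares of 0.15 m and turn numbers shares of 30 degrees, none past 1 either way. Its arguments: {"type":"object","properties":{"moves":{"type":"array"}},"required":["moves"]}

```bash
mkdir -p pics; ls
python3 - <<'E'
from workcell import *
import cv2,numpy as np
print(grip_depth); s=state(); print(s)
for n in("side","top"):
    f=grab_frame(n); cv2.imwrite(f"pics/{n}0.png",f["pixels"]); print({k:v for k,v in f.items() if k!="pixels"})
    np.savez(f"pics/{n}0.npz",**f)
E
```

```text
pics
0.0187
{'time': 0.0, 'q': array([ 9.16738129e-01,  1.81508986e-01,  1.60796917e+00, -7.96782020e-06,
        1.35381114e+00, -2.06292988e-01]), 'joint_velocities': array([-0.00155673,  0.00097893, -0.00056241, -0.00151551, -0.00040852,
       -0.00082901]), 'tau': array([-1.46569888e-03, -4.33889294e+01, -3.41835988e+01,  7.00027496e-02,
        3.89135582e-02, -1.73321714e-04]), 'tcp_pos': array([0.24860577, 0.51789965, 0.23784694]), 'ee_rot': array([ 8.46448331e-01,  5.32470190e-01, -7.94006848e-04,  2.98692212e-04]), 'ft_force': array([ 0.94991504, -1.18628039, -0.0163951 ]), 'torque': array([-0.01531315, -0.00173946,  0.00254686]), 'grip_width': 1.0006566775925418}
{'fov_y': 52.02302583412933, 'cx': 288.42567622669856, 'cy': 209.03828845198979, 'k1': -0.06466736548012965, 'R': array([[-0.9877302 ,  0.15587355, -0.00961664],
       [ 0.138849  ,  0.84832742, -0.51094182],
       [-0.07148426, -0.50600793, -0.8595615 ]]), 't': array([0.51556325, 0.08139612, 1.07684467])}
{'fov_y': 43.83892648424616, 'cx': 284.4998266378404, 'cy': 207.0210346119888, 'k1': -0.20491957591996374, 'R': array([[ 0.02143945, -0.99966713, -0.01435184],
       [-0.99161499, -0.01943259, -0.12775788],
       [ 0.12743646,  0.01697056, -0.99170154]]), 't': array([-0.14940475,  0.51472022,  1.03145851])}
```

View pics/side0.png

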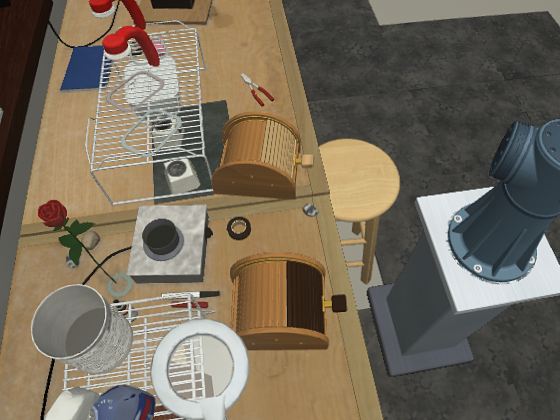

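View pics/top0.png

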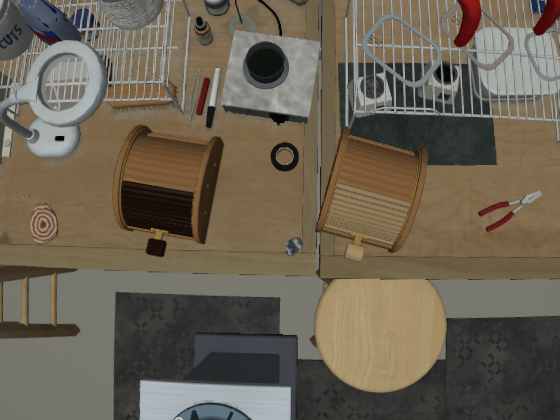

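The dark case is at about (165,190) in top and (280,300) in side, and its pull at (157,246) in top and (338,303) in side. I'll zoom in for measurements.

Run:
```python
import cv2
a=cv2.imread("pics/side0.png")[235:365,215:365]; b=cv2.imread("pics/top0.png")[115:265,95:245]
cv2.imwrite("pics/sz.png",cv2.resize(a,None,fx=5,fy=4.6*5/4.6/1.087,interpolation=2) if 0 else cv2.resize(a,None,fx=4.5,fy=4.5,interpolation=2))
cv2.imwrite("pics/tz.png",cv2.resize(b,None,fx=4,fy=4,interpolation=2))
```

```text
(no output)
```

View pics/sz.png

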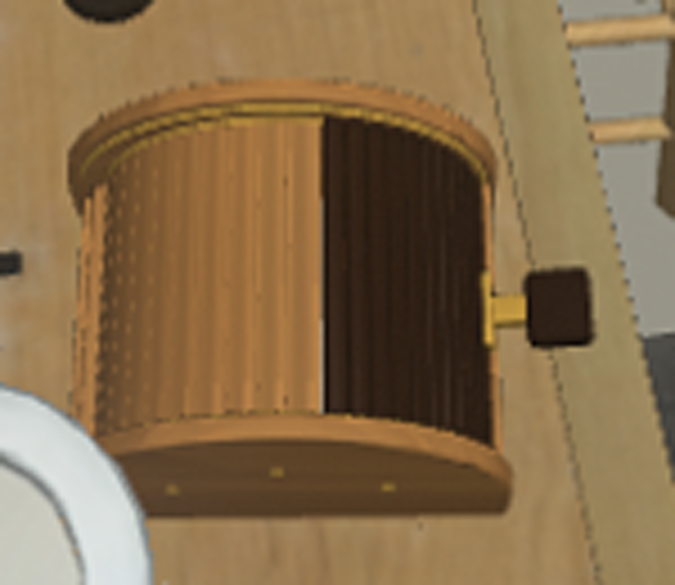

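View pics/tz.png

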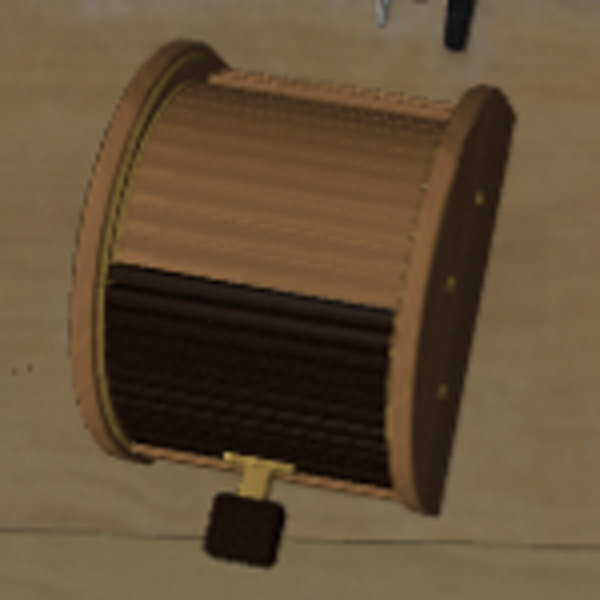

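```bash
cat > h.py <<'E'
import numpy as np
from scipy.optimize import least_squares
def load(n): return dict(np.load(f"pics/{n}.npz"))
def proj(f,X):
    X=np.atleast_2d(X); c=X@f["R"].T+f["t"]; s=c[:,:2]/c[:,2:]
    s=s*(1+f["k1"]*(s**2).sum(1,keepdims=True)); F=210/np.tan(np.radians(f["fov_y"])/2)
    return s*F+np.array([f["cx"],f["cy"]])
def tri(fs,ps): return least_squares(lambda X:np.concatenate([(proj(f,X)[0]-p) for f,p in zip(fs,ps)]),[.4,.3,.1])
def case2w(p,P): c,s=np.cos(p[2]),np.sin(p[2]); P=np.atleast_2d(P); return np.c_[p[0]+c*P[:,0]-s*P[:,1],p[1]+s*P[:,0]+c*P[:,1],P[:,2]+p[3]]
E
python3 - <<'E'
from h import *
T,S=load("top0"),load("side0")
t=lambda x,y:np.array([x/4+95-.4,y/4+115-.4]); s=lambda x,y:np.array([x/4.5+215-.4,y/4.5+235-.4])
for nm,a,b in [("pull",t(244,529),s(560,307)),("edgeL",t(113,265),s(324,118)),("edgeR",t(395,308),s(324,412))]:
    r=tri([T,S],[a,b]); print(nm,r.x,np.abs(r.fun).max())
# z=0 pts
obs=[(T,t(244,529),(-.135,0,.064)),(S,s(560,307),(-.135,0,.064)),(T,t(437,515),(-.11,-.085,0)),(T,t(515,120),(.11,-.085,0)),(S,s(508,515),(-.11,-.085,0))]
def res(p): return np.concatenate([proj(f,case2w(p,P))[0]-q for f,q,P in obs])
r=least_squares(res,[.5,.25,0,0]);print(r.x,r.fun.round(1))
r=least_squares(lambda p:res([*p,0]),[.5,.25,0]);print(r.x,r.fun.round(1))
# pale
p=tri([T,S],[(355,254),(306,160)]);print("pale",p.x,p.fun)
E
```

```text
pull [0.42831862 0.11460829 0.06777197] 0.05252060584047058
edgeL [0.52786039 0.10655644 0.3055942 ] 6.496759621034414
edgeR [ 0.55814423  0.08642588 -0.13229881] 6.295309664023364
[ 0.5673571   0.13009284 -0.11956414 -0.14659292] [  3.6   0.9  -5.   32.4  -1.9   0.7  -6.9   9.8  -7.6 -39.2]
[ 0.56833673  0.11447986 -0.25203489] [-15.6  -5.   -1.1  16.2 -14.3   0.1  -4.    0.3  -1.2 -58.4]
pale [ 0.42581713 -0.28060946  0.06120607] [ 0.3990753  -1.13785187  1.59552305  0.28298766]
```

Run:
```python
from h import *
T,S=load("top0"),load("side0")
t=lambda x,y:np.array([x/4+95-.4,y/4+115-.4]); s=lambda x,y:np.array([x/4.5+215-.4,y/4.5+235-.4])
for nm,a,b in [("edgeL",t(113,265),s(324,412)),("edgeR",t(395,308),s(324,118))]:
    r=tri([T,S],[a,b]); print(nm,r.x,np.abs(r.fun).max())
obs=[(T,t(244,529),(-.135,0,.064)),(S,s(560,307),(-.135,0,.064)),(T,t(437,515),(-.11,-.085,0)),(T,t(515,120),(.11,-.085,0)),(S,s(508,515),(-.11,.085,0))]
def res(p): return np.concatenate([proj(f,case2w(p,P))[0]-q for f,q,P in obs])
r=least_squares(res,[.5,.25,0,0]);print(r.x,r.fun.round(1))
r=least_squares(lambda p:res([*p,0]),[.5,.25,0]);print(r.x,r.fun.round(1))
p=r.x
import cv2
# overlay
for n,f in(("side0",S),("top0",T)):
    im=cv2.imread(f"pics/{n}.png")
    a=np.linspace(0,np.pi,40)
    for y in(-.085,.085):
        arc=np.c_[.11*np.cos(a),0*a+y,.04+.11*np.sin(a)]; arc=np.r_[[[.11,y,0]],arc,[[-.11,y,0]],[[.11,y,0]]]
        cv2.polylines(im,[(proj(f,case2w([*p,0],arc))).round().astype(int)],True,(0,255,0),1)
    for q in [(-.135,0,.064),(.012,0,.177)]: cv2.circle(im,tuple(proj(f,case2w([*p,0],q))[0].round().astype(int)),2,(0,0,255),-1)
    c=im[225:375,205:365] if n=="side0" else im[115:265,95:245]
    cv2.imwrite(f"pics/ov_{n}.png",cv2.resize(c,None,fx=3.7,fy=3.7))
ims=[cv2.imread(f"pics/ov_{n}.png")[:550,:] for n in("side0","top0")]
cv2.imwrite("pics/ov.png",cv2.resize(np.hstack([ims[0],ims[1]]),None,fx=.69,fy=.69))
```

```text
edgeL [0.54925324 0.16637694 0.13724659] 0.6277486851109302
edgeR [0.52936355 0.02919906 0.13830863] 0.11369377389428337
[ 0.56115834  0.09493998 -0.15048884  0.00304722] [-0.2  0.4  0.3  0.3  0.6  0.9  0.6 -1.6  0.2  0.6]
[ 0.56120344  0.09523647 -0.14763834] [ 0.2  0.5  0.1  0.7  0.9  0.9  0.5 -1.4  0.2  0.9]
```

View pics/ov.png

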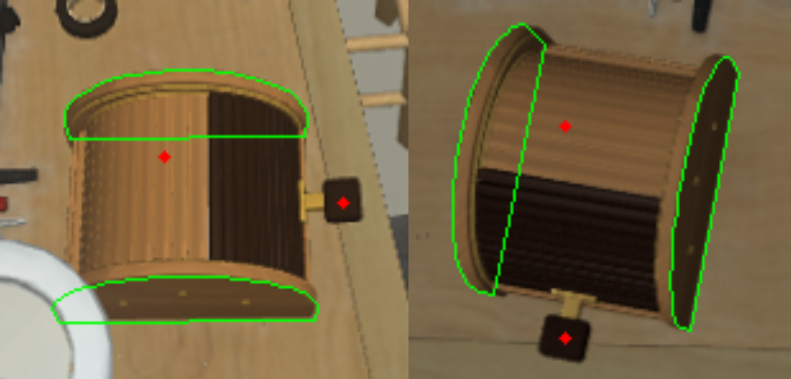

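The fit agrees within 1.6 px in both views: case origin (0.561, 0.095), yaw -0.148, pull at about (0.428, 0.115, 0.066). Next is a helper that turns targets into row units.

```bash
cat >> h.py <<'E'
from scipy.spatial.transform import Rotation as Ro
YAW=-0.1485; O=np.array([.5612,.0949,.001])
XC=np.array([np.cos(YAW),np.sin(YAW),0]); YC=np.array([-np.sin(YAW),np.cos(YAW),0]); Z=np.array([0,0,1.])
def Rt(deg):
    t=np.radians(deg); z=-Z*np.cos(t)+XC*np.sin(t); return np.c_[YC,np.cross(z,YC),z]
def pull(a,r=.137): return O+.04*Z-XC*r*np.cos(a+.175)+Z*r*np.sin(a+.175)
def row(grasp,deg,s,gd=.0187):
    R0=Ro.from_quat(s["ee_rot"]).as_matrix(); R=Rt(deg); tcp=grasp+R[:,2]*gd
    d=R0.T@(tcp-s["tcp_pos"])/.15; w=Ro.from_matrix(R0.T@R).as_rotvec()/np.radians(30)
    return np.r_[d,w].round(3)
E
python3 - <<'E'
from h import *
from workcell import state
s=state(); print(s["tcp_pos"],pull(0),row(pull(0)+.12*Z,0,s),row(pull(0)+.12*Z,20,s))
E
```

```text
[0.24864764 0.51792525 0.23791344] [0.42777724 0.11486022 0.06485281] [-1.904e+00  2.240e+00  4.810e-01 -1.000e-03  3.000e-03 -5.720e-01] [-1.892  2.281  0.473 -0.663  0.103 -0.565]
```

Emit:
play_rows([
  [[1, -0.28, 0.33, 0, 0, 0, -0.1], [1, -0.55, 0.66, 0, 0, 0, -0.3], [1, -0.8, 0.95, 0, 0, 0, -0.57], [1, -0.8, 0.95, 0, 0, 0, -0.57], [1, -0.8, 0.95, 0, 0, 0, -0.57]],
])

```text
time: 0.72
tcp_pos: [0.3252, 0.3481, 0.238]
ee_rot: [0.759, 0.652, -0.001, -0.0]
ft_force: [-0.2, 0.2, -0.7]
grip_width: 1.002
```

Run:
```python
from h import *
from workcell import state
s=state(); print(s["time"],s["tcp_pos"],row(pull(0)+.12*Z,0,s),row(pull(0)+.12*Z,20,s))
```

```text
0.725 [0.3251831  0.34811231 0.23804622] [-1.433  0.911  0.48  -0.002  0.002 -0.006] [-1.433  0.954  0.472 -0.669  0.003 -0.006]
```

Emit:
play_rows([
  [[1, -0.35, 0.23, 0, 0, 0, 0], [1, -0.7, 0.45, 0, 0, 0, 0], [1, -1, 0.65, 0, 0, 0, 0], [1, -1, 0.7, 0, 0, 0, 0], [1, -1, 0.7, 0, 0, 0, 0]],
])

```text
time: 1.35
tcp_pos: [0.4064, 0.1851, 0.2379]
ee_rot: [0.759, 0.652, -0.001, -0.0]
ft_force: [-0.1, -0.8, -0.2]
grip_width: 1.001
```

Run:
```python
from h import *
from workcell import state
s=state(); print(s["time"],s["tcp_pos"],row(pull(0)+.08*Z,0,s),row(pull(0)+.08*Z,20,s))
```

```text
1.35 [0.40637778 0.18511926 0.23794841] [-0.441  0.213  0.745 -0.003  0.001 -0.006] [-0.441  0.256  0.738 -0.67   0.002 -0.006]
```

Emit:
play_rows([
  [[1, -0.3, 0.15, 0.2, -0.3, 0, 0], [1, -0.44, 0.25, 0.5, -0.66, 0, 0], [1, -0.44, 0.255, 0.73, -0.67, 0, -0.01], [1, -0.44, 0.255, 0.73, -0.67, 0, -0.01], [1, -0.44, 0.255, 0.73, -0.67, 0, -0.01]],
])

```text
time: 1.98
tcp_pos: [0.4351, 0.1155, 0.13]
ee_rot: [0.745, 0.644, 0.114, 0.132]
ft_force: [0.0, 0.3, -0.5]
grip_width: 0.999
```

Run:
```python
from h import *
from workcell import state,grab_frame
import cv2
s=state(); print(s["time"],s["tcp_pos"],row(pull(0),20,s),row(pull(0)+.005*Z,20,s))
a=[grab_frame(n)["pixels"] for n in("side","top")]
cv2.imwrite("pics/h1.png",np.hstack([cv2.resize(a[0][200:400,180:460],None,fx=1.42,fy=1.42),cv2.resize(a[1][100:300,50:330],None,fx=1.42,fy=1.42)]))
```

```text
1.975 [0.43511804 0.11546271 0.13002082] [-0.011 -0.194  0.516  0.002 -0.002  0.008] [-0.011 -0.183  0.485  0.002 -0.002  0.008]
```

View pics/h1.png

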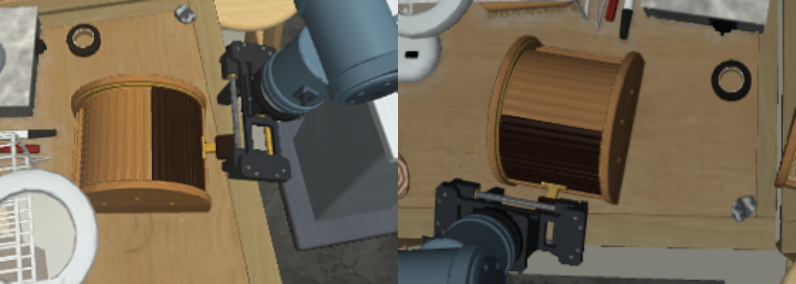

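The gripper is centred over the pull (panel pixel 225,147 in side and 545,195 in top), so I'll descend and close.

Emit:
play_rows([
  [[1, -0.01, -0.07, 0.18, 0, 0, 0], [1, -0.01, -0.13, 0.35, 0, 0, 0], [1, -0.01, -0.185, 0.49, 0, 0, 0], [1, -0.01, -0.185, 0.49, 0, 0, 0], [1, -0.01, -0.185, 0.49, 0, 0, 0]],
])

```text
time: 2.7
tcp_pos: [0.4364, 0.1138, 0.0536]
ee_rot: [0.745, 0.644, 0.115, 0.133]
ft_force: [-0.2, 0.0, 0.8]
grip_width: 1.003
```

Emit:
play_rows([
  [[-1, 0, 0, 0, 0, 0, 0], [-1, 0, 0, 0, 0, 0, 0], [-1, 0, 0, 0, 0, 0, 0], [-1, 0, 0, 0, 0, 0, 0], [-1, 0, 0, 0, 0, 0, 0]],
])

```text
time: 3.32
tcp_pos: [0.4363, 0.1138, 0.0535]
ee_rot: [0.745, 0.644, 0.115, 0.133]
ft_force: [0.4, -0.7, -0.1]
grip_width: 0.458
```

Run:
```python
from h import *
from workcell import state,grab_frame
import cv2
s=state(); print(s["time"],s["tcp_pos"],s["ft_force"],s["grip_width"]*88,row(pull(0)+.003*Z,20,s))
R=Ro.from_quat(s["ee_rot"]).as_matrix(); print("grasp",s["tcp_pos"]-R[:,2]*.0187,pull(0))
# grasp offset in pull frame kept; plan
for a,t in [(.1,18),(.2,16),(.3,14),(.4,11),(.5,8)]: print(a,row(pull(a)+.003*Z,t,s))
a=[grab_frame(n)["pixels"] for n in("side","top")]
cv2.imwrite("pics/h2.png",np.hstack([cv2.resize(a[0][200:400,180:460],None,fx=1.42,fy=1.42),cv2.resize(a[1][100:300,50:330],None,fx=1.42,fy=1.42)]))
```

```text
3.325 [0.43628586 0.11381042 0.05352645] [ 0.42789852 -0.69822813 -0.09405027] 40.33173042226615 [-0.001 -0.021  0.015  0.01  -0.002  0.007]
grasp [0.42986673 0.11474778 0.07106515] [0.42777724 0.11486022 0.06485281]
0.1 [-0.001  0.025 -0.061  0.077 -0.002  0.007]
0.2 [-0.002  0.078 -0.133  0.143 -0.002  0.007]
0.3 [-0.002  0.137 -0.198  0.21  -0.002  0.007]
0.4 [-0.002  0.201 -0.257  0.31  -0.002  0.007]
0.5 [-0.002  0.271 -0.309  0.41  -0.002  0.007]
```

View pics/h2.png

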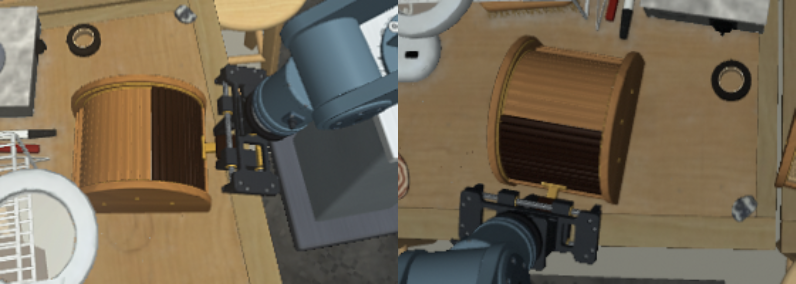

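Emit:
play_rows([
  [[-1, 0, 0, 0, 0, 0, 0], [-1, 0, 0, 0, 0, 0, 0], [-1, 0, 0, 0, 0, 0, 0]],
])

```text
time: 3.8
tcp_pos: [0.4362, 0.1134, 0.0535]
ee_rot: [0.744, 0.644, 0.115, 0.134]
ft_force: [-1.5, -1.3, 1.2]
grip_width: 0.406
```

```bash
cat >> h.py <<'E'
R_,A_=None,None
def contact(a,r,a0): return O+.04*Z-XC*r*np.cos(a+a0)+Z*r*np.sin(a+a0)
def plan(s,r,a0,lst,da=0,off=0):
    for a,t in lst: print(a,t,row(contact(a,r,a0)+off*YC,t,s))
def where(s):
    R=Ro.from_quat(s["ee_rot"]).as_matrix(); g=s["tcp_pos"]-R[:,2]*.0187-O-.04*Z
    u,v=-g@XC,g[2]; return np.hypot(u,v),np.arctan2(v,u),g@YC
E
python3 - <<'E'
from h import *
from workcell import state
s=state(); r,a0,y=where(s); print(r,a0,y); plan(s,r,a0,[(0,20),(.07,18),(.14,16),(.21,14),(.28,12),(.35,10)],off=y)
E
```

```text
0.1361966127924364 0.222230830483489 -0.00025211738191034325
0 20 [-0.    -0.001 -0.     0.009 -0.     0.008]
0.07 18 [-0.     0.032 -0.052  0.076 -0.     0.008]
0.14 16 [-0.     0.067 -0.102  0.143 -0.     0.008]
0.21 14 [-0.     0.106 -0.149  0.209 -0.     0.008]
0.28 12 [-0.001  0.148 -0.192  0.276  0.     0.008]
0.35 10 [-0.001  0.194 -0.233  0.343  0.     0.008]
```

Emit:
play_rows([
  [[-1, 0, 0.03, -0.05, 0.08, 0, 0], [-1, 0, 0.067, -0.1, 0.145, 0, 0], [-1, 0, 0.106, -0.15, 0.21, 0, 0], [-1, 0, 0.148, -0.19, 0.275, 0, 0], [-1, 0, 0.194, -0.233, 0.34, 0, 0]],
])

```text
time: 4.42
tcp_pos: [0.4495, 0.1113, 0.0951]
ee_rot: [0.754, 0.652, 0.055, 0.065]
ft_force: [0.5, -0.8, -6.3]
grip_width: 0.405
```

Run:
```python
from h import *
from workcell import state
s=state(); print(where(s),s["ft_force"],s["torque"],s["grip_width"]); plan(s,.1362,.222,[(.35,10),(.42,8),(.49,6),(.56,4),(.63,2),(.7,0)])
```

```text
(np.float64(0.1369285066878522), np.float64(0.5585487244767326), np.float64(-0.00027518646488304196)) [ 0.45952635 -0.82545515 -6.27004287] [-0.00738964  0.44051678 -0.11958736] 0.4054944877800446
0.35 10 [ 0.002  0.012 -0.006 -0.007  0.002  0.008]
0.42 8 [ 0.002  0.053 -0.051  0.059  0.002  0.008]
0.49 6 [ 0.001  0.096 -0.093  0.126  0.002  0.008]
0.56 4 [ 0.001  0.142 -0.132  0.193  0.002  0.007]
0.63 2 [ 0.001  0.191 -0.168  0.259  0.002  0.007]
0.7 0 [ 0.001  0.242 -0.2    0.326  0.002  0.007]
```

Emit:
play_rows([
  [[-1, 0, 0.053, -0.05, 0.06, 0, 0], [-1, 0, 0.096, -0.093, 0.125, 0, 0], [-1, 0, 0.142, -0.132, 0.19, 0, 0], [-1, 0, 0.19, -0.168, 0.26, 0, 0], [-1, 0, 0.242, -0.2, 0.325, 0, 0]],
])

```text
time: 5.05
tcp_pos: [0.4767, 0.1072, 0.1296]
ee_rot: [0.756, 0.654, -0.004, -0.002]
ft_force: [-7.3, -0.9, 1.9]
grip_width: 0.406
```

Run:
```python
from h import *
from workcell import state,grab_frame
import cv2
s=state(); print(where(s),s["ft_force"],s["torque"],s["grip_width"]); plan(s,.1368,.222,[(.7,0),(.77,-2),(.84,-4),(.91,-6),(.98,-8),(1.05,-10)])
a=[grab_frame(n)["pixels"] for n in("side","top")]
cv2.imwrite("pics/h3.png",np.hstack([cv2.resize(a[0][200:400,180:460],None,fx=1.42,fy=1.42),cv2.resize(a[1][100:300,50:330],None,fx=1.42,fy=1.42)]))
```

```text
(np.float64(0.13699656976818636), np.float64(0.899513570987499), np.float64(-0.0002670351063282263)) [-7.3005464  -0.89737121  1.9335642 ] [ 0.0088254   1.45560799 -0.04975319] 0.40615540642502534
0.7 0 [ 0.002  0.018 -0.012 -0.016  0.004  0.008]
0.77 -2 [ 0.002  0.065 -0.049  0.051  0.005  0.008]
0.84 -4 [ 0.001  0.115 -0.083  0.117  0.005  0.008]
0.91 -6 [ 0.001  0.168 -0.113  0.184  0.005  0.008]
0.98 -8 [ 0.001  0.222 -0.139  0.251  0.005  0.007]
1.05 -10 [ 0.001  0.278 -0.161  0.317  0.005  0.007]
```

View pics/h3.png

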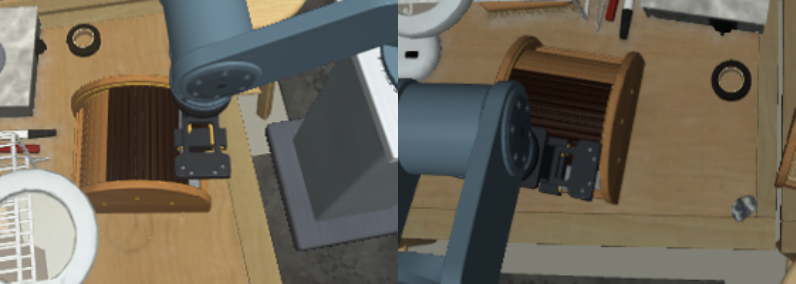

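The shutter is following: its dark slats have moved back, with the edge at panel x≈107 in side, and forces are low. I'll keep going.

Emit:
play_rows([
  [[-1, 0, 0.065, -0.05, 0.05, 0, 0], [-1, 0, 0.115, -0.083, 0.115, 0, 0], [-1, 0, 0.168, -0.113, 0.185, 0, 0], [-1, 0, 0.222, -0.139, 0.25, 0, 0], [-1, 0, 0.278, -0.161, 0.315, 0, 0]],
])

```text
time: 5.78
tcp_pos: [0.5181, 0.101, 0.1539]
ee_rot: [0.753, 0.652, -0.059, -0.066]
ft_force: [-4.8, -2.2, 2.2]
grip_width: 0.403
```

Run:
```python
from h import *
from workcell import state,grab_frame
s=state(); print(where(s),s["ft_force"],s["torque"],s["grip_width"]); plan(s,.1368,.222,[(1.05,-10),(1.12,-12),(1.19,-14),(1.26,-16),(1.33,-18),(1.4,-20)])
```

```text
(np.float64(0.13735043561341898), np.float64(1.2737430595847141), np.float64(-0.0003054878718553398)) [-4.77817116 -2.18697908  2.15203793] [-0.08202138  0.86164639 -0.02033383] 0.40319808408804153
1.05 -10 [ 0.002  0.001  0.004 -0.004  0.007  0.007]
1.12 -12 [ 0.002  0.054 -0.023  0.063  0.007  0.006]
1.19 -14 [ 0.002  0.109 -0.047  0.129  0.007  0.006]
1.26 -16 [ 0.002  0.166 -0.066  0.196  0.007  0.006]
1.33 -18 [ 0.001  0.224 -0.081  0.263  0.007  0.006]
1.4 -20 [ 0.001  0.282 -0.092  0.329  0.007  0.006]
```

Emit:
play_rows([
  [[-1, 0, 0.054, -0.025, 0.06, 0, 0], [-1, 0, 0.109, -0.048, 0.13, 0, 0], [-1, 0, 0.166, -0.067, 0.195, 0, 0], [-1, 0, 0.224, -0.082, 0.26, 0, 0], [-1, 0, 0.282, -0.093, 0.33, 0, 0]],
])

```text
time: 6.4
tcp_pos: [0.5615, 0.0945, 0.1608]
ee_rot: [0.745, 0.644, -0.116, -0.131]
ft_force: [-2.9, -0.5, 5.9]
grip_width: 0.405
```

Run:
```python
from h import *
from workcell import state,grab_frame
import cv2
s=state(); print(s["time"],where(s),s["ft_force"],s["torque"],s["grip_width"]); plan(s,.1368,.222,[(1.4,-20),(1.44,-20)])
a=[grab_frame(n)["pixels"] for n in("side","top")]
cv2.imwrite("pics/h4.png",np.hstack([cv2.resize(a[0][200:400,180:460],None,fx=1.42,fy=1.42),cv2.resize(a[1][100:300,50:330],None,fx=1.42,fy=1.42)]))
```

```text
6.4 (np.float64(0.13755025804690743), np.float64(1.620289610177266), np.float64(-0.00028184035371680346)) [-2.93052999 -0.52613321  5.85034676] [-0.0610306   0.84739997  0.11066548] 0.40454114769977334
1.4 -20 [ 0.002  0.003  0.004 -0.006  0.009  0.005]
1.44 -20 [ 0.002  0.038 -0.006 -0.006  0.009  0.005]
```

View pics/h4.png

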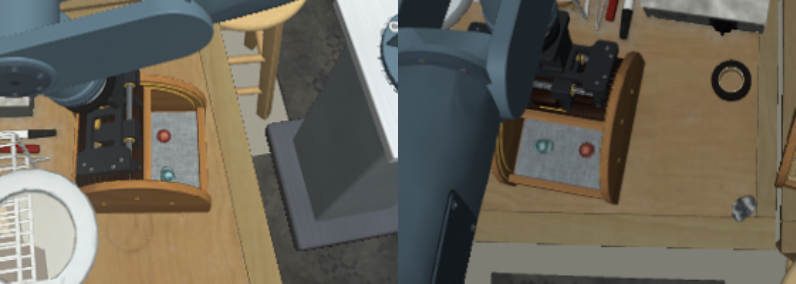

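Emit:
play_rows([
  [[0.3, 0, 0.02, 0, 0, 0, 0], [0.3, 0, 0.02, 0, 0, 0, 0], [0.5, 0, 0.02, 0, 0, 0, 0], [0.5, 0, 0.02, 0, 0, 0, 0], [0.5, 0, 0.02, 0, 0, 0, 0]],
])

```text
time: 7.12
tcp_pos: [0.5653, 0.0939, 0.1597]
ee_rot: [0.745, 0.644, -0.115, -0.131]
ft_force: [-1.2, -0.1, -0.4]
grip_width: 0.747
```

Emit:
play_rows([
  [[0.6, 0, -0.05, -0.15, 0, 0, 0], [0.6, 0, -0.11, -0.3, 0, 0, 0], [0.6, 0, -0.2, -0.55, 0, 0, 0], [0.6, 0, -0.3, -0.8, 0, 0, 0], [0.6, 0, -0.3, -0.8, 0, 0, 0]],
])

```text
time: 7.75
tcp_pos: [0.5659, 0.0945, 0.2918]
ee_rot: [0.745, 0.644, -0.113, -0.128]
ft_force: [-0.2, -0.3, 0.3]
grip_width: 0.799
```

Run:
```python
from h import *
from workcell import state,grab_frame
import cv2
s=state(); print(s["time"],s["tcp_pos"],s["ft_force"],s["grip_width"])
a=[grab_frame(n)["pixels"] for n in("side","top")]
cv2.imwrite("pics/h5.png",np.hstack([cv2.resize(a[0][60:400,100:460],(400,378)),cv2.resize(a[1][40:380,50:410],(400,378))]))
```

```text
7.75 [0.5659447  0.09448181 0.2918247 ] [-0.21063707 -0.30162903  0.33261149] 0.7988257261085226
```

View pics/h5.png

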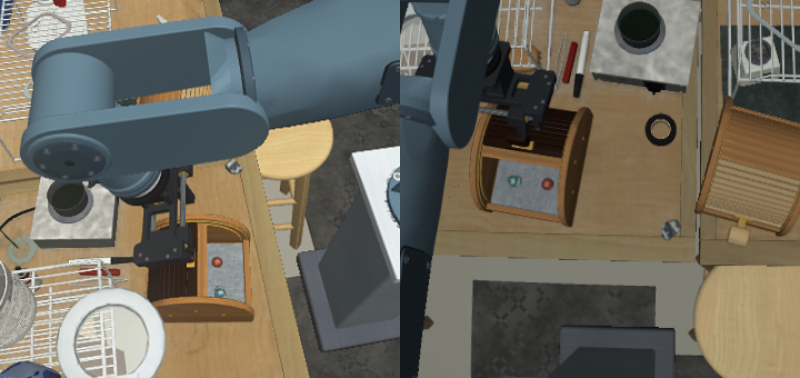

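The gripper is clear of the pull and the pale shutter looks shut. I'll back the arm away to get a clear view of the angle.

Emit:
play_rows([
  [[0.6, 0, -0.25, 0.05, 0, 0, 0], [0.6, 0, -0.5, 0.13, 0, 0, 0], [0.6, 0, -0.75, 0.22, 0, 0, 0], [0.6, 0, -0.95, 0.3, 0, 0, 0], [0.6, 0, -0.95, 0.3, 0, 0, 0]],
])

```text
time: 8.48
tcp_pos: [0.4144, 0.1165, 0.2931]
ee_rot: [0.745, 0.644, -0.116, -0.132]
ft_force: [0.6, 0.4, 0.2]
grip_width: 0.796
```

Run:
```python
from h import *
from workcell import state,grab_frame
import cv2
s=state(); print(s["time"],s["tcp_pos"],s["ft_force"],s["grip_width"])
F=[grab_frame(n) for n in("side","top")]
ims=[]
for f,(r,c) in zip(F,[((60,400),(100,460)),((40,380),(50,410))]):
    im=f["pixels"].copy()
    for a,col in((1.3,(0,0,255)),(1.48,(0,255,0))):
        cv2.circle(im,tuple(proj(f,pull(a))[0].round().astype(int)),1,col,-1)
    ims.append(cv2.resize(im[r[0]:r[1],c[0]:c[1]],(400,378)))
cv2.imwrite("pics/h6.png",np.hstack(ims))
f=F[0]; im=f["pixels"].copy()
for a,col in((1.3,(0,0,255)),(1.48,(0,255,0))):
    for g in (F[0],F[1]): print(a,proj(g,pull(a)))
    cv2.circle(im,tuple(proj(f,pull(a))[0].round().astype(int)),1,col,-1)
cv2.imwrite("pics/h6s.png",cv2.resize(im[235:365,215:365],None,fx=4,fy=4))
```

```text
8.475 [0.41436541 0.11645455 0.29306602] [0.61979191 0.35779531 0.24344472] 0.7955639401155044
1.3 [[281.97442322 285.58434062]]
1.3 [[152.96026684 177.34704934]]
1.48 [[269.32886989 285.68887385]]
1.48 [[155.69929095 164.11493251]]
```

View pics/h6.png

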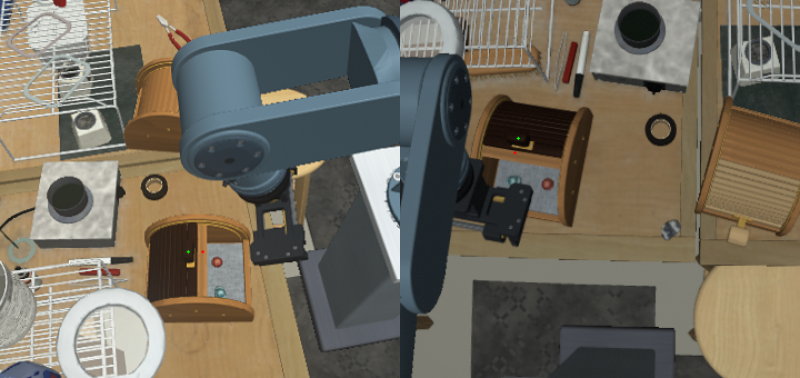

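View pics/h6s.png

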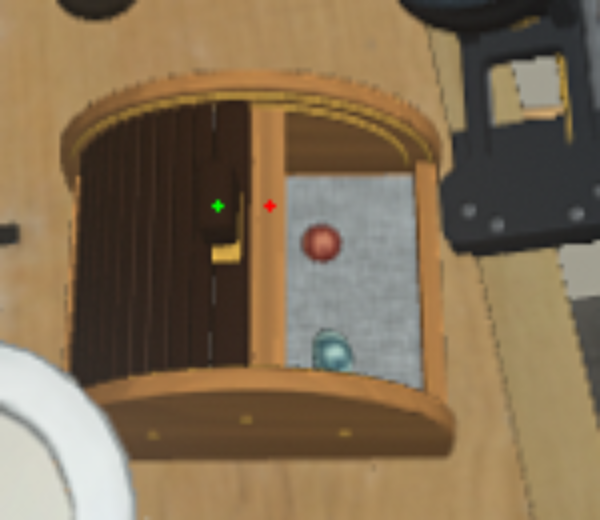

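The pull block is centred on the projected 1.48 rad point (green mark, zoom pixel ~(218,205)), so the shutter is at its stop. The pale pull is still in its shut position. I'll let it settle briefly, then hand in.

Emit:
play_rows([
  [[0.6, 0, 0, 0, 0, 0, 0], [0.6, 0, 0, 0, 0, 0, 0], [0.6, 0, 0, 0, 0, 0, 0], [0.6, 0, 0, 0, 0, 0, 0]],
])

```text
time: 9.07
tcp_pos: [0.4167, 0.1159, 0.2935]
ee_rot: [0.745, 0.644, -0.115, -0.131]
ft_force: [0.4, -0.4, 0.0]
grip_width: 0.798
```

Run:
```python
from workcell import *
import cv2,numpy as np
a=grab_frame("top")["pixels"].astype(int); b=cv2.imread("pics/top0.png").astype(int)
print("pale diff",abs(a-b)[235:265,335:372].mean(), state()["ft_force"])
print(close_job())
```

```text
pale diff 5.109309309309309 [-0.71325327 -0.02158046  0.34266802]
the job is handed in; nothing more can be done
None
```

The dark shutter is fully open, let go, and the job is handed in at about 9 s. I gripped its pull from above, raised it along its curve to about 1.4 rad, opened the fingers, and backed the arm away.

- **Dark shutter:** after release it rolled on to the stop. In both views its pull sat on the projected 1.48 rad point.
- **Arm:** it stood clear of everything, with the wrist force under 1 N. During the raise, the forces I read after each move were at most about 8 N.
- **Pale shutter:** its pull looked unmoved in the last pictures I viewed. The final top picture differed from the first by about 5 grey levels on average around that pull. I took that as noise or lighting and did not check it further.

No check failed. The hand-in gave no verdict, and I only judged the shutters from the pictures, not from any joint readings.

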